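# Fit the access cover over its quarter-turn button and hold it shut

## Task

Turn the brass quarter-turn button on the blue control box until its oval head lines up with the white marks on the frame. Then pick, of the three aluminium covers, the one whose size fits the frame, lower it so that the button comes through its slot, and press it flush against the frame on its springy gasket. Finish while still holding it pressed flush: do not let go, and leave the other covers and things where they are.

Things in the scene. Friction and masses are not known exactly. Their poses are not given: they have to be found in the camera images.
- control_box: Blue enclosure, 116 (x) x 88 (y) x 50 mm tall, fixed in the grey metal tray. Origin: centre of its underside; z up. Its top is a frame: a pocket 88 (x) x 60 (y) mm, 6 mm deep from rim to aluminium ledge. White marks on both long rims, 28 mm to -x of the middle, show the line of the aligned button (along the box's y).
- seat (a point): Centre of the pocket, at the height of the ledge (44 mm above the box's underside, 6 mm below the rim); axes of the box. The origin of the right cover comes here when it is home (same x axis), with the cover's top flush with the rim.
- button_head (a point): Point on the button's vertical axis, which stands at x = -28 mm, y = 0 from seat, 16 mm above the ledge, at half height of the brass oval head. The head is 28 mm long, 8 mm thick, 16 mm high, from 8 to 24 mm above the ledge (2 to 18 mm above the rim), on a neck of 7 mm diameter. It can be gripped from above across its 8 mm.
- turn_button (a joint): Angle of the button in rad, anticlockwise positive seen from above, range -1.6 to 0.9. At 0 the head's length lies along the box's y, in line with the white marks and the slot of a cover lying square in the pocket (about 0.2 off, it jams). Starts between -1.4 and -0.6; turns with light friction (0.04 N m), stays where it is left, no click or stop at 0.
- gasket (a joint): How far the black rubber gasket frame in the pocket is pressed down, in m. At 0 it stands 4 mm above the ledge; it springs back with 2.5 N per mm. At 0.004 the cover on it meets the ledge, i.e. is flush (about 10 N in all). The cover's own weight sinks it only about 0.5 mm.
- cover_small: Aluminium cover 70 (x) x 46 (y) x 6 mm with a black handle, too small for the frame. Slot 12 x 26 mm centred 23 mm to -x of its middle. Handle as on the others. Origin: centre of its underside; z up. Lies on the riser; which cover lies where varies.
- cover_medium: Aluminium cover 84 (x) x 56 (y) x 6 mm, the one that fits the frame (2 mm clearance all round), 0.08 to 0.17 kg. Through slot 14 (x) x 34 (y) mm centred 28 mm to -x of its middle. Black handle bar in its middle, 30 (x) x 12 (y) mm, top 28 mm above the underside; grip it from above across its 12 mm. Origin: centre of its underside; z up.
- cover_large: Aluminium cover 98 (x) x 66 (y) x 6 mm with the same handle, too large for the frame. Slot 16 x 40 mm centred 33 mm to -x of its middle. Origin: centre of its underside; z up.
- riser: Fixed plywood bench step, 120 (x) x 270 (y) mm, top 70 mm above the bench; the three covers lie flat on it side by side, about 90 mm apart along its y, slots towards the robot. Origin: on the bench under its middle.
- glass_cup: Clear glass cup, 56 mm wide, 50 mm tall, near the control box; leave it alone. Origin: centre of its underside.
- bristle_puck: Round black brush pad, 62 mm wide, 25 mm tall, in the metal tray; leave it alone. Origin: centre of its underside.
- hinged_tin: Green flat tin box, 67 x 95 x 23 mm, in front of the riser; leave it alone. Origin: centre of its underside.
- tape_roll: Roll of tan tape, 96 mm wide, 25 mm tall, to the left; leave it alone. Origin: centre of its underside.
- framed_pane: Fixed upright framed pane behind the left end of the riser: 155 mm wide, 15 mm thick, 250 mm tall, running diagonally from far right to near left (from x +60, y -55 mm to x -60, y +55 mm of the origin). An obstacle: carry the arm over or round it. Origin: on the bench under its middle.
- duct_edge (a point): Nearest edge of the mouth of the big grey extractor duct, which is fixed at the back right: from here it fills the space farther back (+x) and to the right (-y), between 170 and 530 mm above the bench. An obstacle for the arm. The black cord that hangs over the benches is light and does not block the arm.

How it is judged (in metres and radians):
On the way, in this order (a step that is already met when the one before it is completed fails the run):
1. the button is turned until its head lines up with the white marks (within 10 degrees) (value of joint turn_button between -0.175 and 0.175 rad), for 0.3 s.
2. the cover that fits sits flush in the frame (z of cover_medium in the frame of seat between -0.002 and 0.0013 m and horizontal distance between cover_medium and seat below 0.005 m and angle between the x axis of cover_medium and the x axis of control_box, either way round below 0.12 rad and angle between cover_medium's own z axis and vertical below 0.05 rad), for 0.3 s.
At the end, for the whole second after the job is handed in: The 84 x 56 mm cover lies square in the pocket (within 5 mm and 7 degrees), the button through its slot and within 14 degrees of the marks, its underside within 1.3 mm of the ledge, pressed on the frame with more than 6 N while the fingers bear on it with more than 3 N, throughout the last second (all of step 2 and contact force between cover_medium and control_box above 6 N and contact force between the fingers and cover_medium above 3 N and value of joint turn_button between -0.25 and 0.25 rad); the arm keeps its last pose, push and grip.
It fails at once if one of the other covers is moved by more than 30 mm (distance of any of cover_small, cover_large from where it was at the start of the episode above 0.03 m).
It fails at once if a bystander (glass cup, brush pad, green tin, tape roll) is moved by more than 30 mm (distance of any of glass_cup, bristle_puck, hinged_tin, tape_roll from where it was at the start of the episode above 0.03 m).
It also fails if it takes over 61 s, if anything falls off the work surface, if the arm or the gripper's body presses on something with over 40 N, if the wrist force passes 120 N, or if a joint passes its speed limit or range.

## Robot

A 6-joint arm with a two-finger parallel gripper is mounted at the origin on a cart in front of the work surface, level with it; the furniture and walls round the work are solid. World frame = base frame: x ahead of the robot, y to its left, z up, the work surface at z = 0. Lengths are in mm, angles in rad, forces in N, time in s.
With the tool pointing down it reaches from about 350 to 925 mm from the base axis. Payload 6.4 kg.
Tool frame: the origin (TCP) lies on the centre line of the jaws, within the pads' length; the fingertips stand 14 mm ahead of it and the grasp point (between the pads) lies 5 mm behind it; z points along the fingers, y is the line along which they close (so a half turn about z gives the same grasp; the last joint's range is limited). The gripper opens to 94 mm and grips with 3 to 60 N. Pads are 16 mm wide; open, the fingers measure 119 mm over their backs; the gripper's body (75 mm by 177 mm) begins 78 mm behind the grasp point.
Start: joints at [-1.332, 0.245, 1.558, -0, 1.339, -0.174], TCP at [260.77, -595.41, 219.455] pointing down, gripper open.
Joint ranges: [-3.13, 3.13], [-1.02, 2.26], [0.13, 2.54], [-0.95, 4.09], [0.21, 2.88], [-2.74, 2.74]. Speed limits (rad/s): [2.57, 2.57, 3.14, 3.14, 3.14, 3.14].

## Interface

Orientations are given as a unit quaternion [x, y, z, w].
In Python, from cell import arm, grab_frame, get_calibration, job_done gives the robot as it stands (arm), with the cameras as plain functions and the job as plain functions.
- The arm moves only by the tool nudge_tcp, called after "Request:" as name(argument=value, ...) on one line, values as JSON. Schema: {"type":"object","properties":{"plan":{"type":"string"},"jaw":{"type":"number"},"squeeze":{"type":"number"},"only":{"type":"string"},"quiet":{"type":"boolean"},"lines":{"type":"string"}},"required":["plan"],"additionalProperties":false}. plan is a string of 1 to 10 rows, one to a line, with the numbers parted by spaces; each row has 6 numbers: dx, dy, dz in mm, then a rotation vector rx, ry, rz in rad; each row shifts and turns the commanded pose from where the row before left it, along the tool's axes as they then stand; what a row does not reach is not made up. A row lasts 1/8 s, in which the tool goes at most 62.5 mm and 0.188 rad, less where a joint would pass 70% of its speed; a pose out of reach is approached as far as the arm can. jaw is the finger opening in mm, set as the call begins (left out keeps the last). The fingers move at their own pace and stop on an object; squeeze is the grip in N (left out, the last holds). Time passes only in rows, so rows that do not move let the fingers close. The tool returns the time, the measured TCP pose, the force, the opening and the grip force at its end. only (a regular expression) keeps the lines of the reply that match it, lines (a string "A,B") keeps lines A to B, and quiet returns only ok. Input that does not fit is refused with a message, and nothing moves.
- arm.observe(): the state, without advancing time (a new reading comes with each control period).
- grab_frame(name): name is "scene" or "side" or "wrist"; returns the picture (384x512x3 uint8, red, green, blue); there is no depth.
- get_calibration(name): a dict with "fx", "fy", "cx", "cy" (pixels), "rvec" (rotation vector, rad) and "tvec" (3), from world to camera coordinates, as OpenCV has them; the wrist camera has in their place "hand_eye" (4x4, takes a point from camera to tool coordinates, whose origin is the TCP and whose axes are the flange's). Camera axes: x right, y down, z forward; pixel columns grow to the right and rows downward; lengths in mm; the calibration is good to about 2 mm. The wrist camera is an equidistant fisheye: a pixel r from the principal point sees the ray r / f radians off the axis. A picture is of the moment at which its call begins: read the wrist's pose just before it. get_calibration takes no time and is no camera call.
- job_done(): hands the job in; it is judged then, once.
The state is a dict: "clock": time; "joints": joint angles; "dq": joint speeds; "joint_efforts": joint torques, N m; "tool_pos": TCP position; "ee_rot": TCP orientation; "ft_force": force on the tool from outside, world axes, zero at the start; "torque": the same for the moment, N m; "gripper_width": finger opening in mm; "finger_force": force on a finger pad.
Only numpy, scipy, OpenCV 4.12 (cv2) and the standard library are available. Lean on these libraries where they do the work, as an engineer would, in place of code of your own. Each camera call takes 0.05 s, during which the arm holds its last target. There are 200 camera calls.

## Working session

There is one attempt and no reset: what is moved stays moved. The work goes in short steps, Python scripts to look and compute and a tool call to move; the robot and the scene stay as the last step left them, time stands still between calls to the robot, and variables do not carry over. Pictures are saved under pics/ and viewed, at most 10 in all, crops included, and the job is handed in when it is done.

```bash
ls; mkdir -p pics
```

Run:
```python
from cell import arm, grab_frame, get_calibration, job_done
import cv2
for n in("scene","side","wrist"):
    f=grab_frame(n); cv2.imwrite(f"pics/{n}0.png",f[:,:,::-1]); print(n,get_calibration(n))
s=arm.observe();print(s)
```

```text
cell.py
pics
scene {'fx': 439.546815815954, 'fy': 439.546815815954, 'cx': 259.65850743874665, 'cy': 194.83768202255413, 'rvec': array([ 1.10399065, -2.34488881,  1.0608132 ]), 'tvec': array([ 205.8299644 ,  477.03738377, 1259.40118355])}
side {'fx': 469.9570100208136, 'fy': 469.9570100208136, 'cx': 259.52818338660217, 'cy': 198.28069946471717, 'rvec': array([ 2.2642985 , -0.22257923,  0.10312686]), 'tvec': array([-520.17477474,  115.32764978, 1377.76834844])}
wrist {'fx': 297.3186396354542, 'fy': 297.3186396354542, 'cx': 250.89642016666963, 'cy': 196.418865773607, 'hand_eye': array([[-2.88415564e-04, -9.68791323e-01, -2.47877569e-01,
         7.28097981e+01],
       [ 9.99999958e-01, -2.78667664e-04, -7.44106737e-05,
         4.49436055e-01],
       [ 3.01295173e-06, -2.47877580e-01,  9.68791363e-01,
        -1.64883044e+02],
       [ 0.00000000e+00,  0.00000000e+00,  0.00000000e+00,
         1.00000000e+00]])}
{'clock': 0.15, 'joints': array([-1.33210859e+00,  2.45644342e-01,  1.55870293e+00,  9.59503250e-06,
        1.33868661e+00, -1.74098161e-01]), 'dq': array([-1.37321294e-03, -3.39214375e-03, -5.75296720e-03, -8.74322008e-04,
        1.63342007e-03, -2.42315376e-05]), 'joint_efforts': array([ 3.99317305e-04, -4.16266358e+01, -3.14982784e+01,  6.85717002e-02,
        3.15929228e-02, -8.59945544e-05]), 'tool_pos': array([ 260.66256863, -594.98111514,  218.62112717]), 'ee_rot': array([ 9.78776449e-01,  2.04929606e-01, -1.86024058e-05, -7.20389201e-04]), 'ft_force': array([ 0.13533043, -0.47648178,  0.18203913]), 'torque': array([ 0.01355171,  0.01408077, -0.0414182 ]), 'finger_force': 0.0, 'gripper_width': 94.22665750620516}
```

View pics/scene0.png

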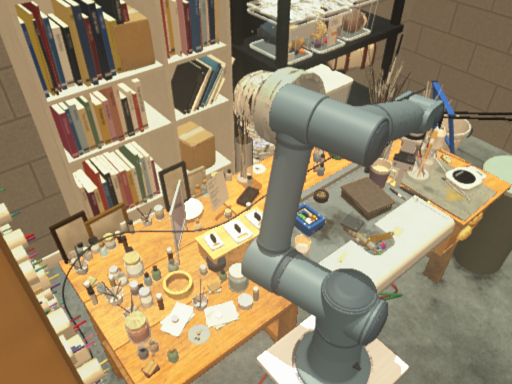

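View pics/side0.png

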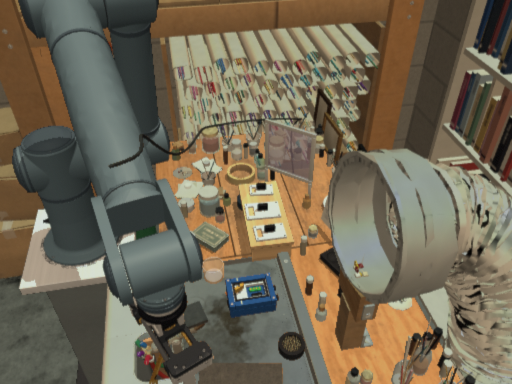

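The side view shows the box at about (251,292), the covers at (261,189), (263,210), (269,232), the cup at (212,272), the puck at (290,345), the tin at (210,236) and the duct at the right. I'll enlarge it and cast rays.

Create h.py:
```python
import numpy as np, cv2
from scipy.spatial.transform import Rotation as R
from cell import arm, grab_frame, get_calibration, job_done
def ray(name,uv,st=None):
    """camera centre and ray directions in world"""
    c=get_calibration(name); uv=np.atleast_2d(uv).astype(float)
    x=(uv[:,0]-c['cx'])/c['fx']; y=(uv[:,1]-c['cy'])/c['fy']
    if name=='wrist':
        th=np.hypot(x,y); k=np.sin(th)/np.maximum(th,1e-9)
        d=np.c_[x*k,y*k,np.cos(th)]; H=c['hand_eye']; T=R.from_quat(st['ee_rot']).as_matrix()
        return np.array(st['tool_pos'])+T@H[:3,3], d@H[:3,:3].T@T.T
    M=R.from_rotvec(c['rvec']).as_matrix()
    return -M.T@c['tvec'], np.c_[x,y,np.ones(len(x))]@M
def plane(name,uv,z,st=None):
    o,d=ray(name,uv,st); return o+d*((z-o[2])/d[:,2])[:,None]
```

Run:
```python
from h import *
np.set_printoptions(precision=1,suppress=True)
print('covers',plane('side',[(261,189),(263,210),(269,232)],76))
print('box',plane('side',[(251,289)],50)); print('cup puck tin',plane('side',[(212,272),(290,345),(210,236)],20))
print('riser corners',plane('side',[(243,180),(273,178),(293,243),(252,250)],70))
f=cv2.imread('pics/side0.png')
cv2.imwrite('pics/s1.png',cv2.resize(f[165:325,185:325],None,fx=3.75*1.0,fy=3.75,interpolation=cv2.INTER_CUBIC))
```

```text
covers [[ 540.4   27.7   76. ]
 [ 527.1  -67.6   76. ]
 [ 525.1 -159.6   76. ]]
box [[ 444.6 -322.9   50. ]]
cup puck tin [[ 357.1 -222.7   20. ]
 [ 507.3 -476.6   20. ]
 [ 367.6  -86.7   20. ]]
riser corners [[ 495.3   89.8   70. ]
 [ 589.8   81.4   70. ]
 [ 580.9 -207.4   70. ]
 [ 468.1 -211.3   70. ]]
```

View pics/s1.png

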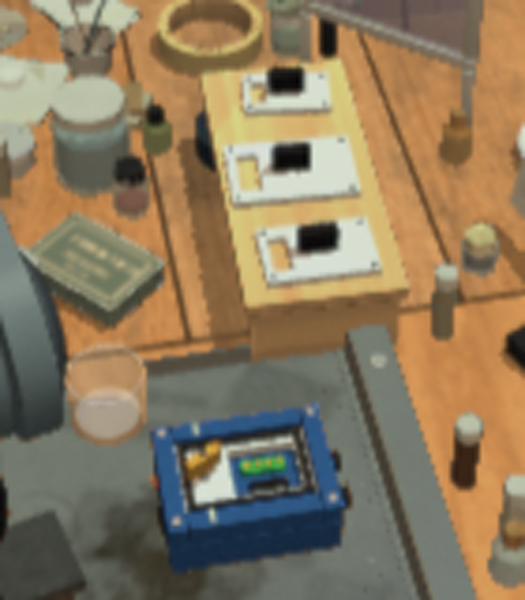

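The covers read small, large and medium from far to near, so the medium one is nearest the box. The button head is at the box's left end, turned clockwise from the marks. Before moving the camera over the box, I'll estimate the box yaw and the duct's position.

Run:
```python
from h import *
np.set_printoptions(precision=1,suppress=True)
c=lambda p:np.array(p)/3.75+[185,165]
def sz(n,p,z):
    q=plane('side',c(p),z); print(n,q.mean(0),'sides',np.linalg.norm(np.roll(q,-1,0)-q,axis=1),'yaw',np.arctan2(*(q[1]-q[0])[1::-1]))
sz('near',[(256,230),(367,218),(382,272),(269,284)],76)
sz('mid',[(222,151),(350,138),(361,192),(236,206)],76)
sz('far',[(243,77),(326,72),(331,108),(245,114)],76)
sz('box',[(153,432),(316,407),(342,507),(168,535)],50)
print('duct',plane('side',[(380,302)],170),plane('side',[(332,215)],350))
print(plane('scene',[(265,140)],170), plane('scene',[(238,100)],350))
s=arm.observe(); print(R.from_quat(s['ee_rot']).as_matrix().T@(np.array([425,-325,240])-s['tool_pos']))
```

```text
near [ 527.8 -159.4   76. ] sides [83.6 57.4 82.3 56.8] yaw -0.04069420221591741
mid [526.5 -70.4  76. ] sides [101.3  63.1  95.8  64. ] yaw -0.04213873796496331
far [540.8  24.3  76. ] sides [68.4 46.4 69.2 47.3] yaw -0.09983279835390713
box [ 442.5 -325.7   50. ] sides [112.7  85.9 114.   85.7] yaw 0.00045931410002153457
duct [[ 689.3 -505.2  170. ]] [[ 595.6 -410.3  350. ]]
[[ 780.6 -409.2  170. ]] [[ 850.8 -329.8  350. ]]
[ 258.8 -181.4  -21.1]
```

Request:
nudge_tcp(plan="43.2 -30.2 -3.5 0 0 0\n43.2 -30.2 -3.5 0 0 0\n43.2 -30.2 -3.5 0 0 0\n43.2 -30.2 -3.5 0 0 0\n43.2 -30.2 -3.5 0 0 0\n43.2 -30.2 -3.5 0 0 0\n0 0 0 0 0 0\n0 0 0 0 0 0", jaw=94)

```text
clock: 1.15
tool_pos: [425.3, -325.7, 240.2]
ee_rot: [0.979, 0.205, -0.0, 0.0]
ft_force: [0.6, 0.0, -0.7]
gripper_width: 94.2
finger_force: 0.0
```

Run:
```python
from h import *
import json
s=arm.observe(); f=grab_frame('wrist')
cv2.imwrite('pics/w1.png',f[:,:,::-1]); json.dump({k:list(s[k]) for k in('tool_pos','ee_rot')},open('w1.json','w'))
print(s['tool_pos'],s['ee_rot'],s['ft_force'])
```

```text
[ 425.27768375 -325.6699664   240.24624909] [ 9.78756716e-01  2.05024983e-01 -2.19178770e-04  8.24997570e-07] [ 0.63645719  0.00615374 -0.73483924]
```

View pics/w1.png

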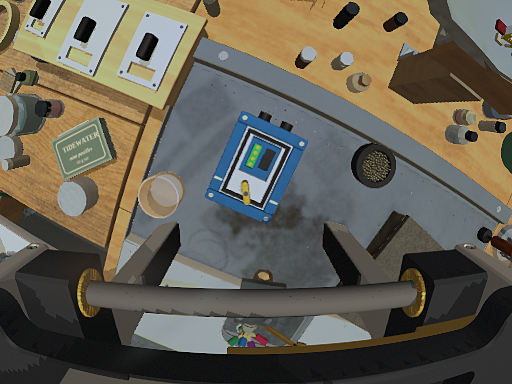

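The wrist view shows the box at about (256,165), the brass head at (245,192), the medium cover at (153,50), the cup at (160,195) and the puck at (375,165). Now I'll measure with masks.

Create m.py:
```python
from h import *
import json,sys
np.set_printoptions(precision=2,suppress=True)
n=sys.argv[1]
f=cv2.imread(f'pics/{n}.png'); s=json.load(open(f'{n}.json')); hsv=cv2.cvtColor(f,cv2.COLOR_BGR2HSV)
def blob(lo,hi,near,box=None,hull=True):
    m=cv2.inRange(hsv,np.array(lo),np.array(hi))
    if box: k=np.zeros_like(m);k[box[1]:box[3],box[0]:box[2]]=255;m&=k
    cs,_=cv2.findContours(m,cv2.RETR_EXTERNAL,cv2.CHAIN_APPROX_NONE)
    cs=[c for c in cs if cv2.contourArea(c)>15]
    return min(cs,key=lambda c:np.linalg.norm(c.reshape(-1,2).mean(0)-near)).reshape(-1,2)
def rect(c,z):
    p=plane('wrist',c,z,s)[:,:2]; r=cv2.minAreaRect(p.astype(np.float32)); b=cv2.boxPoints(r)
    e=b[1]-b[0],b[2]-b[1]; e=max(e,key=np.linalg.norm); a=np.arctan2(e[1],e[0])
    return np.array(r[0]),sorted(r[1]),(a+np.pi/2)%np.pi-np.pi/2
```

Create m1.py:
```python
from m import *
c=blob((100,120,50),(125,255,255),(256,165))
for z in(50,55):print('box',z,rect(c,z))
b=blob((17,120,120),(32,255,255),(245,192),(215,150,290,215)); print(len(b),b.min(0),b.max(0))
print('head',rect(b,66))
w=blob((0,0,190),(180,40,255),(153,50),(112,0,215,100)); print(w.min(0),w.max(0))
print('cover',rect(w,76))
```

```bash
python3 m1.py w1
```

```text
box 50 (array([ 442.7 , -324.33]), [87.32948303222656, 116.64289855957031], np.float32(-0.009256721))
box 55 (array([ 443.4 , -323.94]), [86.09986114501953, 115.00048828125], np.float32(-0.009256721))
63 [242 182] [249 204]
head (array([ 413.56, -323.96]), [7.963396072387695, 27.031463623046875], np.float32(0.50770724))
[117  11] [186  89]
cover (array([ 527.85, -155.75]), [55.56317901611328, 83.63530731201172], np.float32(-0.021311045))
```

Everything matches the given sizes: box at (442.7,-324.3) with yaw -0.009, button at about (414.5,-324) at -1.05 rad, medium cover at (527.9,-155.8). Next I'll grip the button.

Request:
nudge_tcp(plan="-9.2 -5.9 40 0 0 -0.095\n0 0 50 0 0 0\n0 0 50 0 0 0\n0 0 20 0 0 0\n0 0 12 0 0 0\n0 0 0 0 0 0\n0 0 0 0 0 0", jaw=40)

```text
clock: 2.08
tool_pos: [414.9, -324.9, 69.1]
ee_rot: [0.968, 0.251, 0.0, 0.001]
ft_force: [0.0, -0.7, -0.4]
gripper_width: 40.4
finger_force: 0.0
```

Request:
nudge_tcp(plan="0 0 0 0 0 0\n0 0 0 0 0 0\n0 0 0 0 0 0\n0 0 0 0 0 0\n0 0 0 0 0 0\n0 0 0 0 0 0", jaw=0, squeeze=12)

```text
clock: 2.82
tool_pos: [414.6, -323.4, 68.5]
ee_rot: [0.968, 0.251, -0.0, -0.0]
ft_force: [-1.3, 3.1, 2.7]
gripper_width: 8.4
finger_force: 12.0
```

Gripped at 8.4 mm. Turning it +1.055 rad in the world frame, which is negative about the tool's z.

Request:
nudge_tcp(plan="0 0 0 0 0 -0.151\n0 0 0 0 0 -0.151\n0 0 0 0 0 -0.151\n0 0 0 0 0 -0.151\n0 0 0 0 0 -0.151\n0 0 0 0 0 -0.151\n0 0 0 0 0 -0.148\n0 0 0 0 0 0\n0 0 0 0 0 0\n0 0 0 0 0 0", squeeze=12)

```text
clock: 4.08
tool_pos: [413.8, -322.9, 68.5]
ee_rot: [0.71, 0.704, -0.0, -0.002]
ft_force: [-5.8, 5.2, 7.7]
gripper_width: 7.6
finger_force: 12.0
```

```bash
python3 -c "
from h import *
s=arm.observe();M=R.from_quat(s['ee_rot']).as_matrix();print(np.arctan2(M[1,1],M[0,1]),s['joints'],s['tool_pos'])"
```

```text
-0.008462579132691396 [-8.78504043e-01  1.51786122e-01  1.96946342e+00 -8.84875709e-04
  1.02387281e+00 -8.69576786e-01] [ 413.77486206 -322.91648113   68.49444585]
```

Request:
nudge_tcp(plan="0 0 0 0 0 0\n0 0 0 0 0 0\n0 0 -10 0 0 0\n0 0 -40 0 0 0\n0 0 -50 0 0 0.18\n0 0 -50 0 0 0.18\n0 0 -20 0 0 0.18\n0 0 0 0 0 0.18\n0 0 0 0 0 0.18\n0 0 0 0 0 0.18", jaw=40)

```text
clock: 5.32
tool_pos: [414.9, -323.9, 239.3]
ee_rot: [0.972, 0.236, 0.0, 0.001]
ft_force: [-0.4, 0.2, 0.2]
gripper_width: 40.1
finger_force: 0.0
```

Request:
nudge_tcp(plan="0 0 0 0 0 0.18\n0 0 0 0 0 0.18\n0 0 0 0 0 0.11\n0 0 0 0 0 0\n0 0 0 0 0 0")

```text
clock: 5.95
tool_pos: [414.8, -323.8, 238.8]
ee_rot: [1.0, 0.007, 0.0, 0.0]
ft_force: [-0.4, 0.4, -0.3]
gripper_width: 40.1
finger_force: 0.0
```

Create snap.py:
```python
from h import *
import json,sys
n=sys.argv[1]
s=arm.observe(); f=grab_frame('wrist')
cv2.imwrite(f'pics/{n}.png',f[:,:,::-1]); json.dump({k:list(s[k]) for k in('tool_pos','ee_rot')},open(f'{n}.json','w'))
```

```bash
python3 snap.py w2
```

```text
(no output)
```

View pics/w2.png

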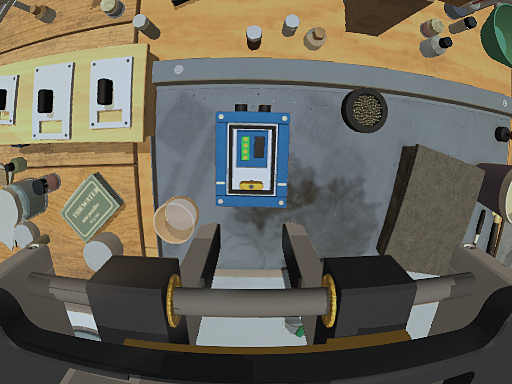

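The head at (251,184) lies level with the white marks at (223,184) and (281,184). The medium cover is at (110,92).

Create m2.py:
```python
from m import *
c=blob((100,120,50),(125,255,255),(252,158)); print('box',rect(c,50))
b=blob((17,120,120),(32,255,255),(251,184),(228,170,275,195)); print('head',b.min(0),b.max(0),rect(b,66))
w=blob((0,0,190),(180,40,255),(110,92),(84,45,140,135)); print('cover',w.min(0),w.max(0),rect(w,76))
k=blob((0,0,0),(180,255,60),(105,92),(84,60,125,120)); print('handle',k.min(0),k.max(0),rect(k,96))
M=R.from_quat(s['ee_rot']).as_matrix(); print(np.arctan2(M[1,0],M[0,0]),s['tool_pos'])
```

```bash
python3 m2.py w2
```

```text
box (array([ 442.57, -324.19]), [87.48506927490234, 116.79426574707031], np.float32(-0.0006322861))
head [240 183] [262 189] (array([ 413.83, -324.  ]), [7.14520788192749, 25.605632781982422], np.float32(-1.5578933))
cover [89 56] [131 128] (array([ 527.95, -155.56]), [55.94173812866211, 84.04762268066406], np.float32(-0.02359128))
handle [97 79] [112 104] (array([ 526.92, -160.2 ]), [19.356775283813477, 28.67703628540039], np.float32(-0.0738436))
0.013413665170930475 [414.7745628135825, -323.79312622808527, 238.82430085015537]
```

Request:
nudge_tcp(plan="28.8 -41.7 0 0 0 0.036\n28.8 -41.7 0 0 0 0\n28.8 -41.7 0 0 0 0\n29 -41.6 0 0 0 0\n0 0 40 0 0 0\n0 0 50 0 0 0\n0 0 30 0 0 0\n0 0 15 0 0 0\n0 0 10 0 0 0\n0 0 0 0 0 0", jaw=40)

```text
clock: 7.25
tool_pos: [532.9, -159.0, 93.8]
ee_rot: [1.0, -0.012, 0.0, 0.0]
ft_force: [0.8, -1.2, 0.8]
gripper_width: 39.7
finger_force: 0.0
```

```bash
python3 snap.py w3; python3 -c "
from h import *
s=arm.observe();M=R.from_quat(s['ee_rot']).as_matrix();print(np.arctan2(M[1,0],M[0,0]),s['tool_pos'])"
```

```text
-0.0241537657722895 [ 533.26351551 -159.21469579   94.38874656]
```

View pics/w3.png

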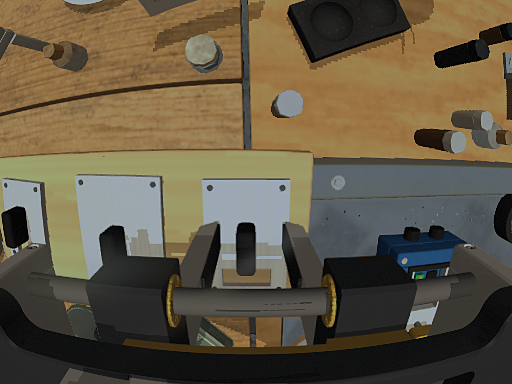

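The handle at column 246 sits about 3 mm left of the jaw centre. The yaw in the first row skewed the rest of that move, so I'll correct and grip.

Request:
nudge_tcp(plan="-5.3 -3.2 0 0 0 0\n0 0 0 0 0 0\n0 0 0 0 0 0", jaw=40)

```text
clock: 7.68
tool_pos: [527.6, -155.6, 93.9]
ee_rot: [1.0, -0.012, 0.0, 0.0]
ft_force: [0.2, 0.3, -0.4]
gripper_width: 40.1
finger_force: 0.0
```

Request:
nudge_tcp(plan="0 0 0 0 0 0\n0 0 0 0 0 0\n0 0 0 0 0 0\n0 0 0 0 0 0\n0 0 0 0 0 0", jaw=0, squeeze=40)

```text
clock: 8.3
tool_pos: [527.4, -155.5, 93.4]
ee_rot: [1.0, -0.012, -0.0, 0.0]
ft_force: [0.3, 0.4, -0.3]
gripper_width: 11.6
finger_force: 40.0
```

Request:
nudge_tcp(plan="0 0 -10 0 0 0\n0 0 -30 0 0 0\n0 0 -30 0 0 0\n0 0 -10 0 0 0\n0 0 0 0 0 0\n0 0 0 0 0 0")

```text
clock: 9.05
tool_pos: [526.6, -155.1, 172.0]
ee_rot: [1.0, -0.012, -0.001, -0.001]
ft_force: [0.0, 0.1, -2.2]
gripper_width: 11.7
finger_force: 40.0
```

```bash
python3 snap.py w4;  python3 -c "
from h import *
s=arm.observe();M=R.from_quat(s['ee_rot']).as_matrix();print(np.arctan2(M[1,0],M[0,0]),s['tool_pos'],M[:,2])"
```

```text
-0.024227215786293686 [ 526.55290713 -155.05708431  171.87029334] [-0.00245237  0.00135623 -0.99999607]
```

View pics/w4.png

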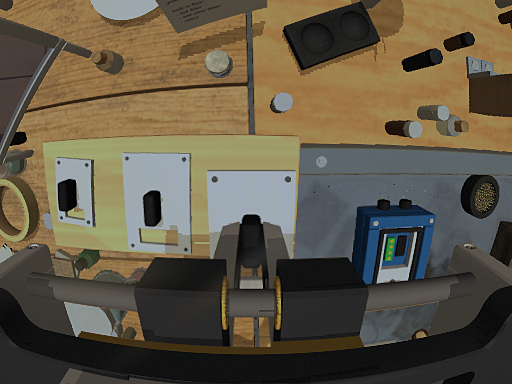

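The cover is held, with its front corners near (207,170) and (297,170). Now I'll measure how it sits in the hand.

Run:
```python
import sys; sys.argv=['','w4']
from m import *
m=cv2.inRange(hsv,np.array((0,0,180)),np.array((180,40,255)))
z=s['tool_pos'][2]-17.6
M=R.from_quat(s['ee_rot']).as_matrix()
row=lambda c:next((r for r in range(150,200) if m[r:r+4,c].all()))
col=lambda r,rng:next(c for c in rng if m[r,c:c+4].all() or m[r,c-3:c+1].all())
F=[(c,row(c)-.5) for c in range(216,290,6)]
L=[(col(r,range(195,230))-.5,r) for r in range(185,212,4)]
Rr=[(col(r,range(310,280,-1))+.5,r) for r in range(185,212,4)]
tp=np.array(s['tool_pos'])
for n,P in(('F',F),('L',L),('R',Rr)):
    q=(plane('wrist',P,z,s)-tp)@M; print(n,q.mean(0),'slopes',np.polyfit(q[:,1],q[:,0],1)[0] if n=='F' else np.polyfit(q[:,0],q[:,1],1)[0], np.ptp(q,0))
```

```text
F [41.   0.6 17.5] slopes -0.09573994488826407 [16.12 44.95  0.05]
L [ 25.8  -23.39  17.57] slopes -0.0818520358886369 [15.81  1.52  0.04]
R [25.79 26.52 17.51] slopes 0.1130498369602038 [15.83  1.75  0.04]
```

Run:
```python
import sys; sys.argv=['','w4']
from m import *
M=R.from_quat(s['ee_rot']).as_matrix();tp=np.array(s['tool_pos'])
for h in(17.6,24): print((plane('wrist',[(207,170),(297,170)],tp[2]-h,s)-tp)@M)
cv2.imwrite('pics/c4.png',cv2.resize(f[155:285,185:315],None,fx=4.5,fy=4.5,interpolation=cv2.INTER_CUBIC))
```

```text
[[ 43.28 -27.55  17.53]
 [ 43.28  28.73  17.47]]
[[ 42.24 -28.51  23.93]
 [ 42.24  29.75  23.87]]
```

View pics/c4.png

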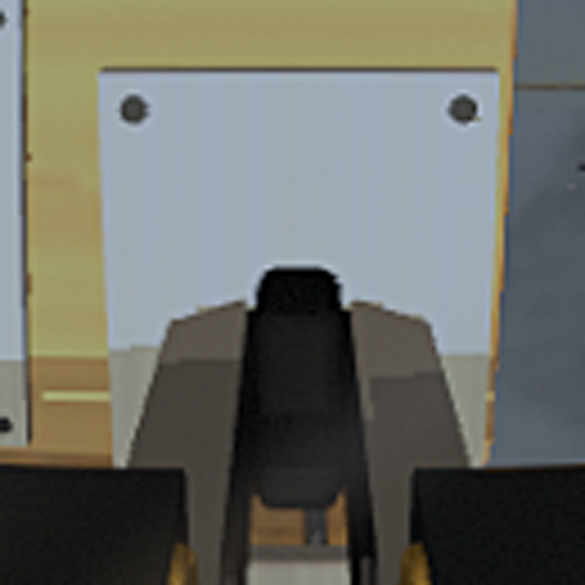

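The cover sits square in the hand: width 56.3 mm, offset about +1 mm in x and about 0.3 mm in y. Moving over the box.

Request:
nudge_tcp(plan="0 0 0 0 0 -0.019\n-21 42.3 0 0 0 0\n-21 42.3 0 0 0 0\n-21 42.3 0 0 0 0\n-21 42.4 0 0 0 0\n0 0 30 0 0 0\n0 0 30 0 0 0\n0 0 0 0 0 0\n0 0 0 0 0 0")

```text
clock: 10.22
tool_pos: [443.0, -324.7, 114.3]
ee_rot: [1.0, -0.002, 0.0, 0.0]
ft_force: [0.7, -0.3, 0.0]
gripper_width: 11.6
finger_force: 40.0
```

```bash
python3 snap.py w5
```

Run:
```python
import sys; sys.argv=['','w5']
from m import *
s2=arm.observe();M=R.from_quat(s2['ee_rot']).as_matrix();print(np.arctan2(M[1,0],M[0,0]),s2['tool_pos'],M[:,2])
s0=json.load(open('w4.json'));M=R.from_quat(s0['ee_rot']).as_matrix();tp=np.array(s0['tool_pos'])
print((plane('wrist',[(209.9,217),(293.9,217)],tp[2]-17.6,s0)-tp)@M)
cv2.imwrite('pics/c5.png',cv2.resize(f[80:290,150:350],None,fx=2.8,fy=2.8,interpolation=cv2.INTER_CUBIC))
```

```text
-0.004716037874229394 [ 443.29 -324.97  114.88] [ 0. -0. -1.]
[[ 12.4  -26.75  17.6 ]
 [ 12.39  27.88  17.54]]
```

View pics/c5.png

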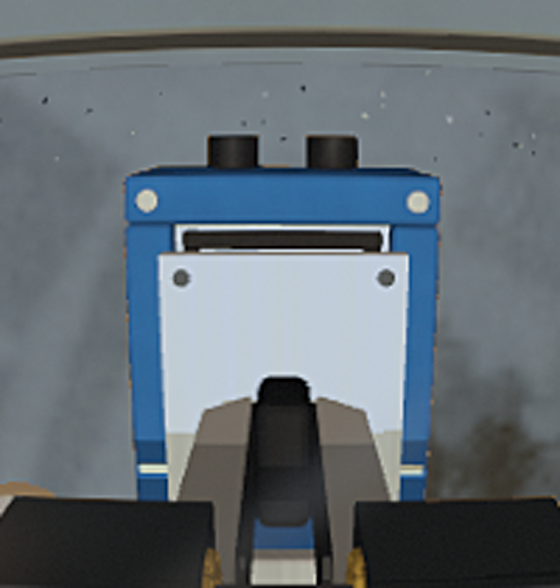

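Run:
```python
import sys; sys.argv=['','w5']
from m import *
tp=np.array(s['tool_pos']);M=R.from_quat(s['ee_rot']).as_matrix()
T=lambda P,z:(plane('wrist',P,z,s)-tp)@M
blue=cv2.inRange(hsv,np.array((100,120,50)),np.array((125,255,255)))>0
E=[]
for r in range(160,230,5):
    c=np.where(blue[r,150:350])[0]+150; E.append((r,c.min()-.5,c.max()+.5))
E=np.array(E)
l,rr=T(E[:,[1,0]],50),T(E[:,[2,0]],50)
print('box mid y',((l+rr)/2)[:,1],'w',(rr-l)[:,1].mean(),'yaw',np.polyfit(l[:,0],l[:,1],1)[0],np.polyfit(rr[:,0],rr[:,1],1)[0])
# bolt heads on box (white) and on cover (dark), marks
g=cv2.cvtColor(f,cv2.COLOR_BGR2GRAY).astype(float)
def cen(x0,y0,x1,y1,dark):
    p=g[y0:y1,x0:x1]; w=np.clip((np.median(p)-p) if dark else (p-np.median(p)),0,None); w[w<.4*w.max()]=0
    yy,xx=np.mgrid[y0:y1,x0:x1]; return (w*xx).sum()/w.sum(),(w*yy).sum()/w.sum()
C=lambda x,y:(int(150+x/2.8),int(80+y/2.8))
def at(x,y,k,d): a,b=C(x,y); return cen(a-k,b-k,a+k+1,b+k+1,d)
B=[at(146,201,5,0),at(418,201,5,0)]; K=[at(181,278,4,1),at(386,278,4,1)]; 
mk=[cen(200,244,208,252,0),cen(294,244,300,252,0)]
print('bolts',B,T(B,50)); print('cover screws',K,T(K,tp[2]-17.6)); print('marks',mk,T(mk,50))
print('cover corners',T([(206.8,171.1),(295.7,171.1)],tp[2]-17.6),tp)
```

```text
box mid y [-0.77 -0.37 -0.78 -0.78 -0.78 -0.79 -0.38 -0.38 -0.8  -0.8  -0.39 -0.39
 -0.82 -0.82] w 87.98634687464148 yaw 0.01234085800956746 -0.012652172817626893
bolts [(np.float64(202.04547713717693), np.float64(151.1699801192843)), (np.float64(298.91170683718644), np.float64(151.82587309394984))] [[ 50.62 -38.09  64.34]
 [ 50.06  37.34  64.4 ]]
cover screws [(np.float64(214.22962437987243), np.float64(178.88483345145286)), (np.float64(287.5288999378496), np.float64(178.81354878806712))] [[ 37.57 -23.11  17.61]
 [ 37.59  22.92  17.65]]
marks [(np.float64(203.54029241754506), np.float64(246.98843930635837)), (np.float64(296.51458576429405), np.float64(247.46557759626606))] [[-29.97 -40.23  64.27]
 [-30.46  38.61  64.34]]
cover corners [[ 42.57 -27.69  17.61]
 [ 42.54  27.98  17.66]] [ 442.99 -324.71  114.33]
```

Request:
nudge_tcp(plan="-1.9 -0.7 0 0 0 0\n0 0 12 0 0 0\n0 0 12 0 0 0\n0 0 6 0 0 0\n0 0 6 0 0 0\n0 0 0 0 0 0\n0 0 0 0 0 0\n0 0 0 0 0 0")

```text
clock: 11.28
tool_pos: [440.8, -323.8, 77.8]
ee_rot: [1.0, -0.003, 0.0, 0.0]
ft_force: [0.5, -0.4, -1.1]
gripper_width: 11.7
finger_force: 40.0
```

```bash
python3 snap.py w6
```

Run:
```python
import sys; sys.argv=['','w6']
from m import *
print(s['tool_pos'],arm.observe()['ft_force'])
cv2.imwrite('pics/c6.png',cv2.resize(f[80:290,150:350],None,fx=2.8,fy=2.8,interpolation=cv2.INTER_CUBIC))
```

```text
[440.7772573049359, -323.82297342218254, 77.79210249774516] [-0.1  -0.39 -0.91]
```

View pics/c6.png

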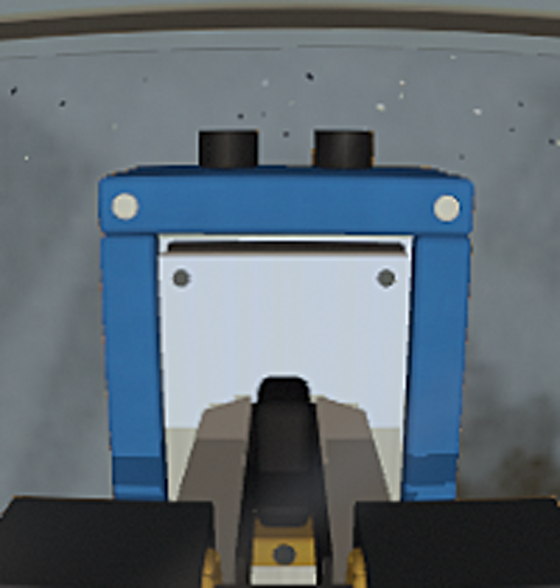

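Run:
```python
import sys; sys.argv=['','w6']
from m import *
tp=np.array(s['tool_pos']);M=R.from_quat(s['ee_rot']).as_matrix()
T=lambda P,z:(plane('wrist',P,z,s)-tp)@M
C=lambda P:np.array(P)/2.8+[150,80]
b=f.astype(int); sat=b[:,:,0]-b[:,:,2]>60
print('rim outer front',T(C([(180,168),(283,168),(380,168)]),50)[:,0])
cols=range(212,292,10); print('rim inner front', T([(c,next(r for r in range(148,175) if not sat[r,c])-.5) for c in cols],50)[:,0])
rows=range(180,230,6)
L=[(next(c for c in range(196,225) if not sat[r,c])-.5,r) for r in rows]; Q=[(next(c for c in range(306,280,-1) if not sat[r,c])+.5,r) for r in rows]
print('inner L/R',T(L,50)[:,1],T(Q,50)[:,1])
print('bolts',T(C([(124,207),(447,208)]),50)); print('cover corners',T(C([(159,254),(408,254)]),tp[2]-17.6))
```

```text
rim outer front [61.37 61.17 61.33]
rim inner front [46.58 46.52 46.48 46.45 46.44 46.45 46.47 45.85]
inner L/R [-30.28 -30.42 -30.57 -30.73 -30.21 -30.38 -30.57 -30.76 -30.26] [30.95 31.09 31.24 30.71 30.88 31.05 31.24 30.74 30.94]
bolts [[ 52.43 -37.29  27.8 ]
 [ 52.19  38.59  27.83]]
cover corners [[ 42.81 -27.69  17.6 ]
 [ 42.79  27.98  17.63]]
```

Scale-corrected, the seat is 1.3 mm ahead and 0.2 mm to the right of the cover. The brass head shows inside the slot at (284,545). I'll correct and lower.

Request:
nudge_tcp(plan="1.3 0.2 0 0 0 0\n0 0 2 0 0 0\n0 0 2 0 0 0\n0 0 2 0 0 0\n0 0 0 0 0 0\n0 0 0 0 0 0", squeeze=60)

```text
clock: 12.08
tool_pos: [442.1, -324.0, 72.3]
ee_rot: [1.0, -0.003, 0.0, 0.0]
ft_force: [-1.4, 2.1, 6.8]
gripper_width: 11.5
finger_force: 60.0
```

Request:
nudge_tcp(plan="0 0 1 0 0 0\n0 0 1 0 0 0\n0 0 1 0 0 0\n0 0 0 0 0 0\n0 0 0 0 0 0")

```text
clock: 12.7
tool_pos: [442.1, -324.0, 71.4]
ee_rot: [1.0, -0.002, -0.001, -0.0]
ft_force: [-7.9, 7.5, 21.1]
gripper_width: 11.6
finger_force: 60.0
```

That is 21 N about 3 mm too high, so something is touching. I'll look before pressing on.

```bash
python3 snap.py w7
```

Run:
```python
import sys; sys.argv=['','w7']
from m import *
print(s['tool_pos'],arm.observe()['ft_force'],arm.observe()['torque'])
g=grab_frame('side')[:,:,::-1][270:320,215:290]
a=cv2.resize(f[130:270,180:325],None,fx=4,fy=4,interpolation=cv2.INTER_CUBIC)
cv2.imwrite('pics/c7.png',a)
```

```text
[442.14045773952756, -324.0098041647693, 71.35012636844624] [-7.48  7.63 20.88] [ 1.41  1.36 -0.05]
```

View pics/c7.png

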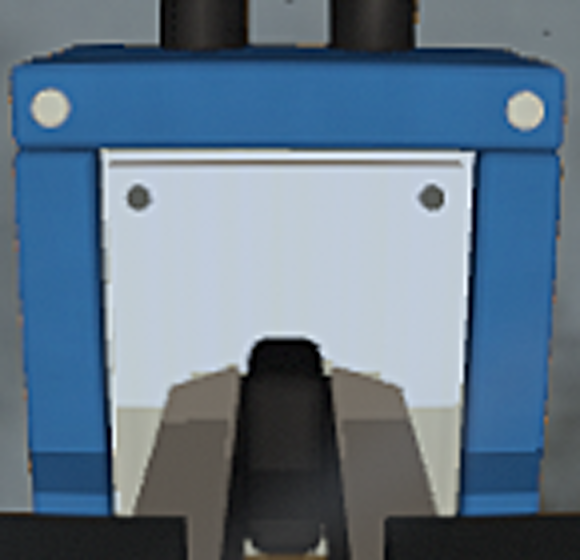

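The cover is inside the opening with small gaps left, right and front. I've now viewed 11 pictures, one over the limit of 10, so from here I'll work with numbers only. Next I'll check whether the cover slipped or tilted in the jaws.

Create sc.py:
```python
from h import *
import json
np.set_printoptions(precision=2,suppress=True)
def cen(g,x,y,k,d):
    p=g[y-k:y+k+1,x-k:x+k+1]; w=np.clip((np.median(p)-p)*(1 if d else -1),0,None); w[w<.4*w.max()]=0
    yy,xx=np.mgrid[y-k:y+k+1,x-k:x+k+1]; return (w*xx).sum()/w.sum(),(w*yy).sum()/w.sum()
def ana(n,bl):
    f=cv2.imread(f'pics/{n}.png');g=cv2.cvtColor(f,cv2.COLOR_BGR2GRAY).astype(float);s=json.load(open(n+'.json'))
    tp=np.array(s['tool_pos']);M=R.from_quat(s['ee_rot']).as_matrix()
    K=np.array([cen(g,214,179,5,1),cen(g,288,179,5,1)]); B=np.array([cen(g,*b,5,0) for b in bl])
    T=lambda P,z:(plane('wrist',P,z,s)-tp)@M
    k,b=T(K,tp[2]-17.6),T(B,50)
    print(n,tp,M[:2,2],'screw px',K.ravel(),K[1,0]-K[0,0],'\n screws',k.mean(0),'bolts',b.mean(0),b[1]-b[0],'diff',(b-k).mean(0))
if __name__=='__main__':
    ana('w5',[(202,151),(299,152)]); ana('w6',[(194,154),(310,154)]); ana('w7',[(192,157),(311,157)])
```

```bash
python3 sc.py
```

```text
w5 [ 442.99 -324.71  114.33] [ 0. -0.] screw px [214.22 178.83 287.53 178.81] 73.30901111759016 
 screws [37.6  -0.09 17.63] bolts [50.34 -0.37 64.37] [-0.56 75.43  0.06] diff [12.74 -0.28 46.74]
w6 [ 440.78 -323.82   77.79] [ 0. -0.] screw px [214.22 178.82 287.52 178.93] 73.30275804725221 
 screws [37.57 -0.1  17.61] bolts [52.81  0.47 27.81] [-0.23 75.68  0.03] diff [15.24  0.57 10.2 ]
w7 [ 442.14 -324.01   71.35] [-0.  0.] screw px [214.15 178.92 287.63 178.95] 73.48400031038398 
 screws [37.54 -0.09 17.56] bolts [51.4   0.36 21.3 ] [-0.36 75.84 -0.05] diff [13.86  0.45  3.74]
```

The cover hasn't slipped, and the contact looks like a hard edge on the rim near z = 49 to 50. I'll measure the front gap numerically.

Create gap.py:
```python
from h import *
import json,sys
np.set_printoptions(precision=2,suppress=True)
n=sys.argv[1]; f=cv2.imread(f'pics/{n}.png'); s=json.load(open(n+'.json'))
tp=np.array(s['tool_pos']);M=R.from_quat(s['ee_rot']).as_matrix()
T=lambda P,z:(plane('wrist',P,z,s)-tp)@M
for c in (220,250,280): print(c,[tuple(v) for v in f[163:176,c].tolist()])
for r in (185,210,225): print(r,'L',[tuple(v) for v in f[r,202:212].tolist()],'R',[tuple(v) for v in f[r,291:303].tolist()])
for r in (166.5,167,167.5,168): print('rim',r,T([(250,r)],50)[0,0])
for r in (169,169.5,170): print('bottom',r,T([(250,r)],tp[2]-23.6)[0,0])
for r in (170.5,171,171.5): print('top',r,T([(250,r)],tp[2]-17.6)[0,0])
```

```bash
python3 gap.py w7
```

```text
220 [(153, 103, 49), (156, 104, 49), (136, 88, 42), (107, 59, 16), (126, 142, 137), (227, 214, 203), (233, 218, 205), (107, 115, 121), (166, 162, 158), (224, 209, 197), (219, 206, 195), (217, 204, 193), (216, 204, 192)]
250 [(154, 104, 48), (157, 105, 48), (138, 89, 40), (110, 62, 18), (126, 143, 140), (229, 219, 209), (230, 220, 206), (80, 96, 106), (169, 166, 161), (223, 213, 200), (214, 205, 193), (213, 204, 193), (213, 204, 193)]
280 [(154, 103, 48), (158, 105, 50), (143, 93, 43), (116, 68, 24), (99, 103, 94), (232, 217, 207), (237, 220, 206), (107, 115, 122), (165, 162, 158), (224, 210, 198), (218, 206, 194), (217, 204, 193), (217, 204, 193)]
185 L [(142, 95, 45), (125, 80, 39), (62, 31, 4), (97, 88, 80), (197, 189, 177), (210, 203, 193), (218, 206, 194), (216, 204, 193), (214, 204, 193), (213, 204, 193)] R [(217, 204, 193), (215, 204, 193), (214, 204, 193), (214, 204, 193), (216, 205, 194), (225, 214, 204), (204, 190, 176), (21, 2, 0), (101, 63, 29), (146, 98, 47), (151, 103, 50), (159, 107, 49)]
210 L [(157, 106, 51), (144, 94, 47), (121, 76, 36), (48, 22, 0), (127, 123, 115),
[... 227 characters left out ...]
 50), (153, 103, 51), (160, 109, 54), (158, 107, 52)]
225 L [(157, 105, 50), (154, 104, 48), (140, 92, 44), (104, 63, 28), (53, 40, 32), (164, 155, 141), (221, 217, 206), (216, 206, 195), (213, 204, 193), (211, 204, 193)] R [(209, 202, 191), (211, 202, 191), (213, 204, 192), (220, 210, 198), (209, 203, 194), (45, 28, 16), (98, 66, 44), (145, 100, 60), (151, 104, 60), (157, 108, 61), (155, 105, 61), (154, 105, 61)]
rim 166.5 44.777681570408575
rim 167 44.457307983129716
rim 167.5 44.13676874804085
rim 168 43.81606192217509
bottom 169 42.81522192088942
bottom 169.5 42.49011839153568
bottom 170 42.164837339869855
top 170.5 42.827615936993595
top 171 42.51234423100231
top 171.5 42.19689487306416
```

The front gap is 2.1 mm, so the cover is centred. All the rim dimensions read about 2% large at z = 50, which means the tray floor stands about 3.7 mm above the bench and the rim is at z ≈ 53.7. The cover's top is at 53.75, so it is flush: about 10 N from the gasket and about 11 N on the ledge. I'll press slightly more as a check, expecting a hard stop.

Request:
nudge_tcp(plan="0 0 0.4 0 0 0\n0 0 0.4 0 0 0\n0 0 0 0 0 0\n0 0 0 0 0 0\n0 0 0 0 0 0\n0 0 0 0 0 0")

```text
clock: 13.55
tool_pos: [442.2, -324.0, 71.3]
ee_rot: [1.0, -0.002, -0.001, -0.0]
ft_force: [-10.5, 9.3, 26.4]
gripper_width: 11.5
finger_force: 60.0
```

```bash
python3 snap.py w8
```

Run:
```python
from h import *
import json
from sc import ana
ana('w7',[(192,157),(311,157)]);ana('w8',[(192,157),(311,157)])
# rim scale check at both candidate heights
s=json.load(open('w8.json'));f=cv2.imread('pics/w8.png').astype(int);sat=f[:,:,0]-f[:,:,2]>60
r=190
L=next(c for c in range(196,225) if not sat[r,c])-.5;Q=next(c for c in range(306,280,-1) if not sat[r,c])+.5
for z in(50,53.7):
    p=plane('wrist',[(L,r),(Q,r)],z,s);print(z,'pocket width',abs(p[1]-p[0])[1])
w=json.load(open('w2.json'))
```

```text
w7 [ 442.14 -324.01   71.35] [-0.  0.] screw px [214.15 178.92 287.63 178.95] 73.48400031038398 
 screws [37.54 -0.09 17.56] bolts [51.4   0.36 21.3 ] [-0.36 75.84 -0.05] diff [13.86  0.45  3.74]
w8 [ 442.18 -324.02   71.34] [-0.  0.] screw px [214.15 178.92 287.66 179.04] 73.51087042462356 
 screws [37.51 -0.08 17.55] bolts [51.39  0.37 21.27] [-0.4  75.86 -0.07] diff [13.88  0.45  3.72]
50 pocket width 61.598305535269844
53.7 pocket width 60.37375678718297
```

It is a hard stop: z stays at 71.3 while the force rises to 26 N. The pocket width reads 60.4 mm at z = 53.7, and resting on the rim would put the TCP 6 mm higher. The cover is seated flush, so I'm handing in.

```bash
python3 -c "
from cell import arm, grab_frame, get_calibration, job_done
print(job_done())"
```

```text
the job is handed in; nothing more can be done
None
```

I turned the button into line with the marks, and the medium cover is seated flush and still held pressed at about 26 N; the job was handed in at about 13.6 s with no verdict returned, and I viewed 11 pictures, one over the limit of 10.

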